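# Slide a grinding jar into its vee stop and shut the gate

### The arm

A 6-joint arm with a two-finger parallel gripper is mounted at the origin on the work surface. World frame = base frame: x ahead of the robot, y to its left, z up, the work surface at z = 0. Lengths are in m, angles in rad, forces in N, time in s.
With the tool pointing down it reaches from about 0.375 to 0.9 m from the base axis. Payload 3.1 kg.
Tool frame: the origin (TCP) lies between the finger pads; the fingertips stand 22 mm ahead of it and the grasp point (between the pads) lies 3 mm ahead of it; z points along the fingers, y is the line along which they close (so a half turn about z gives the same grasp; the last joint's range is limited). The gripper opens to 87 mm and grips with 3 to 60 N. Pads are 19 mm wide; open, the fingers measure 117 mm over their backs; the gripper's body (75 mm by 190 mm) begins 51 mm behind the grasp point.
Start: joints at [-1.44, 0.527, 1.433, -0, 1.181, -0.178], TCP at [0.19, -0.595, 0.245] pointing down, gripper open.
Joint ranges: [-3.08, 3.08], [-0.75, 2.2], [0.22, 2.44], [-1.43, 4.57], [0, 2.65], [-2.85, 2.85]. Speed limits (rad/s): [2.79, 2.79, 3.14, 3.14, 3.14, 3.14].

### API

Orientations are given as a unit quaternion [x, y, z, w].
In Python, from rig import get_obs, camera, get_calibration, hand_in, cut_out gives the robot as it stands.
- The arm moves only by the shell command python3 -m inch 'ROWS' [OPENING] [FORCE]. ROWS is JSON, one flat list of numbers, 6 for each row, row after row: the shift along the tool's x, y, z scaled (see below), then the turn, a rotation vector about the tool's x, y, z scaled (see below). A call has 1 to 20 rows; each row is the pose to reach, as a shift and turn from the pose commanded when the call began, along the tool's axes at that moment; what a row does not reach only later rows make up. The controller multiplies each number of a shift by 0.08 m and each number of a turn by 90 degrees. A row lasts 1/12 s, in which the tool goes at most 41.7 mm and 7.16 degrees, less where a joint would pass 70% of its speed; a pose out of reach is approached as far as the arm can. A call with a number of a shift or a turn outside -1 to 1 is refused whole. A call with a gripper value outside its range is refused whole. OPENING is the finger opening in mm, from 0 to 87, set as the call begins (- or left out, the last holds). The fingers move at their own pace and stop on an object; FORCE is the grip in N (left out, the last holds). Time passes only in rows, so rows that repeat a pose let the fingers close. It gives the time, the measured TCP pose, the force, the opening and the grip force at its end, in the units of the state.
- get_obs(): the state, without advancing time (a new reading comes with each control period).
- camera(name): name is "side" or "top"; returns the picture (400x640x3 uint8, red, green, blue); there is no depth.
- get_calibration(name): a dict with "vertical_fov" (degrees; the focal length in pixels is half the picture's height over the tangent of half this angle, whatever the lens; pixels are square), "cx", "cy" (the principal point, pixels), "T" (4x4, takes a point from camera to world coordinates). Camera axes: x right, y down, z forward; pixel columns grow to the right and rows downward; lengths in m; the calibration is good to about 2 mm. A picture is of the moment at which its call begins. get_calibration takes no time and is no camera call.
- hand_in(): hands the job in; it is judged then, once.
Trained networks look in the newest picture that a camera, given by its name, has taken for a name from the list of things; names that differ only in an ending like _2 or _b are one class to them, and where a whole thing is asked for, a point or a joint stands for the part that bears it (a point fixed in the world has none). Each returns a list of dicts, best first, with "conf" (0 to 1); they miss things now and then, are a little off and sometimes report something else, mostly with a low value. They report only what shows in the picture. A call takes as long as a camera call. They do not tell look-alikes from the thing itself.
- cut_out(camera, thing): "region" (400x640 bool, what is visible of it) and "bbox" ([left, top, right, bottom] in pixels, round what is visible of it).
The state is a dict: "time": time; "q": joint angles; "joint_velocities": joint speeds; "joint_torque": joint torques, N m; "position": TCP position; "tool_rot": TCP orientation; "ft_force": force on the tool from outside, world axes, zero at the start; "moment": the same for the moment, N m; "grip_width": finger opening in m; "grip_force": force on a finger pad.
Only numpy, scipy, OpenCV 4.12 (cv2) and the standard library are available. Lean on these libraries where they do the work, as an engineer would, in place of code of your own. Each camera call takes 0.05 s, during which the arm holds its last target. There are 200 camera calls.

### The job

Push the grinding jar with the red lid along the bench until it sits fully home in the vee of the aluminium jar station, against both of its faces. Then push the station's yellow gate fully shut behind the jar. The red jar stays on the bench throughout, never lifted or tipped; do not disturb the jar with the blue lid, the beaker, the bottle or the spoon.

Things in the scene. Friction and masses are not known exactly. Their poses are not given: they have to be found in the camera images.
- jar_red: Closed round steel grinding jar with a red lid and a red band, 60 mm in diameter, 58 mm high, about 0.4 to 0.75 kg, loose on the bench. Origin: centre of its underside (on the bench); z up.
- jar_blue: Identical loose jar but with a blue lid and band (60 mm diameter, 58 mm high), to be left alone. Origin: centre of its underside.
- station: Aluminium jar station fixed to the bench: two upright cheeks 40 mm high, 10 mm thick, form a 90-degree vee; inside it a jar slides on the bench itself. Origin: on the bench, where the jar's centre is when fully home (30 mm from each inner face). x is level and points into the vee; the vee is open towards -x, its inner faces ending at x -10, y +-52 mm. z up. In the world it opens roughly to +y.
- gate (a joint): Angle of the yellow gate about its upright hinge, rad: 0 = fully shut (at a stop), 2.2 = fully open. At angle q the arm points from the hinge along (-sin q, -cos q) in the station's x, y: shut, it runs along -y across the mouth, 3 mm behind a jar that is home; at 1.57 it points along -x, away from the vee. It stays where it is left; about 1 N at the tip moves it.
- gate_tip (a point): End of the yellow gate's straight level arm: 105 mm from the hinge axis, mid thickness, 25 mm above the bench. The arm is 10 mm thick and spans 12 to 38 mm above the bench; its hub is 18 mm in diameter.
- beaker: Empty glass beaker, 70 mm in diameter, 85 mm high, to be left alone. Origin: centre of its underside.
- bottle: White bottle with a red cap, 56 mm in diameter, 120 mm high, to be left alone. Origin: centre of its underside.
- spoon: Steel laboratory spoon lying on the bench, to be left alone. Its x axis runs along the handle towards the bowl.
- vee_corner (a point): Inner corner of the station's vee, at bench level: 42 mm along the station's +x from its origin.
- gate_hinge (a point): Axis of the gate's hinge, at bench level, in the station's frame at x -38, y +58 mm (the side away from the robot). A steel post 12 mm in diameter and 44 mm high stands here, on a foot 8 mm high that spans x -50 to +10, y 53 to 71 mm of the station.
Not all that is in view belongs to the job. Leave any green or turquoise look-alike of the jar_red alone.

How it is judged:
On the way, in this order (a step that is already met when the one before it is completed fails the run):
1. the red jar is fully home in the vee while the gate is still open (horizontal distance between jar_red and station below 0.004 m and angle between jar_red's own z axis and vertical below 0.06 rad and value of joint gate above 0.6 rad), for 0.2 s.
2. the gate is fully shut behind the jar (horizontal distance between jar_red and station below 0.005 m and value of joint gate below 0.07 rad), for 0.2 s.
At the end, for the whole second after the job is handed in: The red jar stands upright on the bench, at rest, its centre within 5 mm of the fully home place (both faces of the vee), the gate is shut to within 0.07 rad, and the blue jar, beaker, bottle and spoon are within 15 mm of where they began (all of step 2 and angle between jar_red's own z axis and vertical below 0.06 rad and height (world z) of jar_red below 0.003 m and linear speed of jar_red below 0.01 m/s and distance of each of jar_blue, beaker, bottle, spoon from where it was at the start of the episode below 0.015 m); the robot touches nothing.
It fails at once if the red jar is lifted off the bench (height (world z) of jar_red above 0.008 m).
It fails at once if the red jar is tipped (angle between jar_red's own z axis and vertical above 0.25 rad).
It fails at once if the blue jar, beaker, bottle or spoon is disturbed (moved more than 15 mm) (distance of any of jar_blue, beaker, bottle, spoon from where it was at the start of the episode above 0.015 m).
It also fails if it takes over 69 s, if anything falls off the work surface, if the arm or the gripper's body presses on something with over 40 N, if the wrist force passes 120 N, or if a joint passes its speed limit or range.

## Working session

There is one attempt and no reset: what is moved stays moved. The work goes in short steps, Python scripts to look and compute and a shell command to move; the robot and the scene stay as the last step left them, time stands still between calls to the robot, and variables do not carry over. Pictures are saved under pics/ and viewed, at most 10 in all, crops included, and the job is handed in when it is done.

```bash
mkdir -p pics
python3 - <<'E'
from rig import *
import cv2,numpy as np
for n in("side","top"):
    im=camera(n); cv2.imwrite(f"pics/{n}0.png",im[:,:,::-1])
    c=get_calibration(n); print(n,c["vertical_fov"],c["cx"],c["cy"],np.round(c["T"],4).tolist(),c.keys())
    for t in("jar_red","jar_blue","station","gate","beaker","bottle","spoon"):
        print(t,[(round(d["conf"],2),d["bbox"]) for d in cut_out(n,t)][:4])
o=get_obs();print(o["time"],o["position"],o["tool_rot"],o["ft_force"])
E
```

```text
side 48.4669598823923 315.1059315006148 201.05535249773843 [[-0.8437, -0.3677, 0.3912, 0.0198], [-0.5368, 0.585, -0.608, 0.7419], [-0.0053, -0.7229, -0.6909, 0.936], [0.0, 0.0, 0.0, 1.0]] dict_keys(['vertical_fov', 'cx', 'cy', 'T'])
jar_red [(0.79, [322.6, 239.9, 345.9, 269.7]), (0.75, [251.4, 295.0, 278.7, 330.5]), (0.64, [280.9, 248.1, 303.7, 281.8])]
jar_blue [(0.86, [225.5, 222.0, 250.8, 251.9])]
station [(0.63, [281.8, 165.2, 349.1, 201.9])]
gate [(0.68, [282.7, 173.6, 307.6, 199.6])]
beaker [(0.75, [277.9, 248.5, 304.8, 280.0]), (0.73, [339.8, 119.5, 358.8, 151.0])]
bottle [(0.67, [373.3, 126.6, 392.7, 162.4])]
spoon [(0.89, [167.7, 287.3, 246.8, 327.3]), (0.49, [282.5, 166.0, 350.7, 201.1])]
top 47.95987237830428 318.6736378705909 200.30580004590607 [[-0.0274, -0.9974, 0.0669, 0.4538], [-0.9994, 0.0286, 0.0172, -0.0364], [-0.019, -0.0664, -0.9976, 1.0723], [0.0, 0.0, 0.0, 1.0]] dict_keys(['vertical_fov', 'cx', 'cy', 'T'])
jar_red [(0.92, [261.0, 246.1, 290.4, 275.5]), (0.78, [152.4, 230.0, 184.8, 253.8]), (0.77, [222.8, 217.3, 251.0, 243.4])]
jar_blue [(0.69, [217.7, 140.7, 245.7, 171.6])]
station [(0.79, [321.9, 152.8, 407.7, 208.6])]
gate [(0.69, [324.0, 154.5, 368.8, 161.3]), (0.3, [323.5, 153.2, 406.3, 209.0])]
beaker [(0.79, [456.2, 142.8, 496.8, 176.0])]
bottle [(0.75, [458.7, 205.7, 495.9, 230.5])]
spoon [(0.7, [115.3, 164.2, 189.0, 212.7])]
0.8 [ 0.18997306 -0.5954008   0.24455087] [9.88105404e-01 1.53778121e-01 1.56804980e-05 3.18274102e-06] [-0.27357695 -0.84277415 -0.07273184]
```

View pics/top0.png

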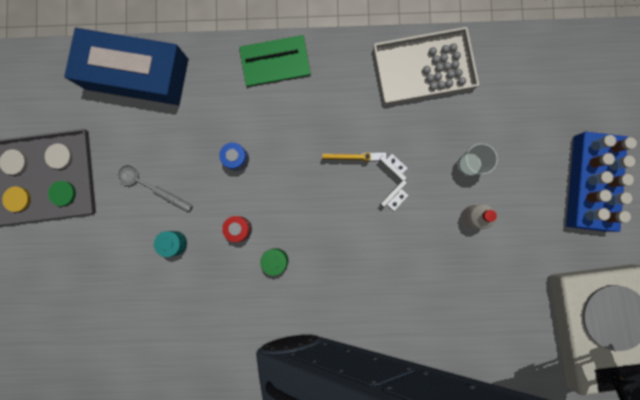

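View pics/side0.png

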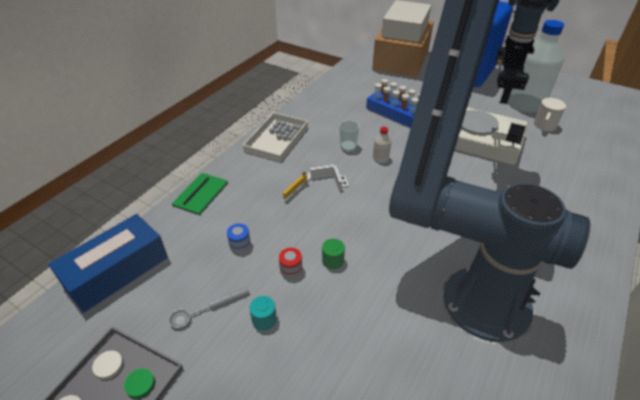

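The top view shows the red jar at about (236,229), with turquoise (170,244) and green (274,263) look-alikes beside it. The station vee is at (322–407,153–209), and the open yellow gate runs from (322,156) to (368,157).

```bash
cat > h.py <<'E'
from rig import *
import cv2,numpy as np
def w(cam,u,v,z):
    c=get_calibration(cam);f=200/np.tan(np.radians(c["vertical_fov"]/2));T=np.array(c["T"])
    d=T[:3,:3]@np.array([(u-c["cx"])/f,(v-c["cy"])/f,1]);p=T[:3,3];return p+d*(z-p[2])/d[2]
def px(cam,P):
    c=get_calibration(cam);f=200/np.tan(np.radians(c["vertical_fov"]/2));T=np.array(c["T"])
    q=T[:3,:3].T@(np.array(P)-T[:3,3]);return np.array([c["cx"]+f*q[0]/q[2],c["cy"]+f*q[1]/q[2]])
E
python3 - <<'E'
from h import *
for n in("top","side"):
    im=cv2.imread(f"pics/{n}0.png")
    hsv=cv2.cvtColor(im,cv2.COLOR_BGR2HSV)
    x0,y0,x1,y1=(200,130,420,290) if n=="top" else (210,140,370,290)
    cv2.imwrite(f"pics/{n}0c.png",cv2.resize(im[140:220,310:420] if n=="top" else im[155:210,270:360],None,fx=7,fy=7,interpolation=cv2.INTER_CUBIC))
    def cc(m):
        m=m.astype(np.uint8);m[:y0]=0;m[y1:]=0;m[:,:x0]=0;m[:,x1:]=0
        k,l,s,c=cv2.connectedComponentsWithStats(m);i=1+np.argmax(s[1:,4]);return l==i,s[i],c[i]
    H,S,V=cv2.split(hsv)
    m,s,c=cc(((H<8)|(H>172))&(S>120)&(V>60));print(n,"red",s,c,w(n,*c,.058))
    m,s,c=cc((H>15)&(H<35)&(S>120));print("yellow",s,c)
    ys,xs=np.nonzero(m);r=cv2.minAreaRect(np.c_[xs,ys].astype(np.float32));print(r)
    for p in cv2.boxPoints(r):print(w(n,*p,.038))
    m,s,c=cc((H>100)&(H<130)&(S>120));print("blue",s,c,w(n,*c,.058))
E
```

```text
top red [223 216  26  27 405] [235.7382716  228.94814815] [0.46232286 0.17014828 0.058     ]
yellow [322 154  47   8 234] [345.27350427 156.48717949]
((345.134033203125, 156.07913208007812), (46.166847229003906, 6.913427352905273), 3.990912914276123)
[ 0.62144197 -0.02874155  0.038     ]
[ 0.63755517 -0.03030799  0.038     ]
[ 0.62676376 -0.13674746  0.038     ]
[ 0.61070069 -0.135078    0.038     ]
blue [220 143  26  26 392] [232.54081633 155.58928571] [0.62978232 0.174957   0.058     ]
side red [279 248  23  20 265] [289.82641509 257.74716981] [0.45980399 0.17800624 0.058     ]
yellow [284 174  22  24 164] [294.51829268 185.30487805]
((294.60589599609375, 185.62353515625), (6.507914066314697, 30.91259002685547), 49.398704528808594)
[ 0.63319813 -0.02233633  0.038     ]
[ 0.62519061 -0.13709227  0.038     ]
[ 0.60102292 -0.12430112  0.038     ]
[ 0.6100795  -0.01150398  0.038     ]
blue [227 224  22  18 241] [237.50207469 232.7219917 ] [0.62649684 0.1824124  0.058     ]
```

View pics/top0c.png

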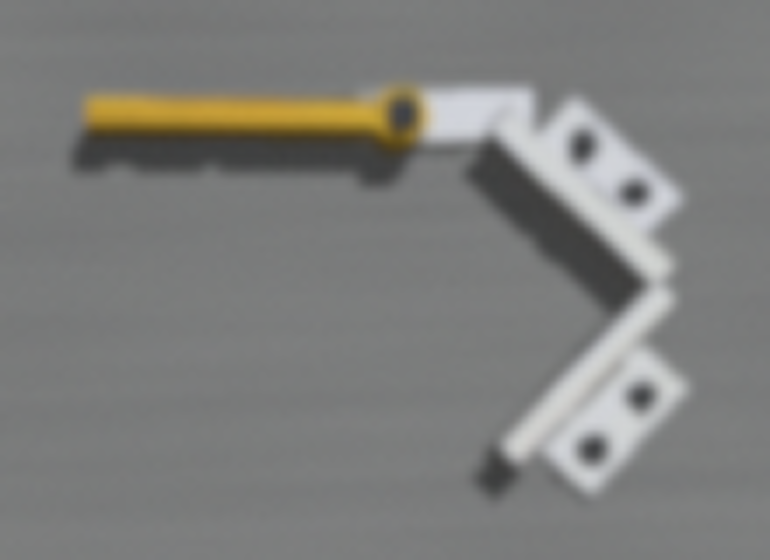

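The crop shows the hinge post at crop (403,115), the vee's inner corner near (648,284), and inner cheek ends near (492,132) and (500,442). I'll fit the station pose to these.

Run:
```python
from h import *
cr=[(403,115,.044,-.038,.058),(648,284,.04,.042,0),(492,132,.04,-.010,.052),(500,442,.04,-.010,-.052)]
W=[];M=[]
for u,v,z,x,y in cr:
    p=w("top",310+(u+.5)/7-.5,140+(v+.5)/7-.5,z);W.append(p[:2]);M.append((x,y))
W=np.array(W);M=np.array(M);a=M-M.mean(0);b=W-W.mean(0)
th=np.arctan2((a[:,0]*b[:,1]-a[:,1]*b[:,0]).sum(),(a*b).sum())
R=np.array([[np.cos(th),-np.sin(th)],[np.sin(th),np.cos(th)]]);t=W.mean(0)-R@M.mean(0)
print(np.degrees(th),t,"\nres mm",1000*(W-(M@R.T+t)))
hg=R@[-.038,.058]+t;tip=w("top",322.5,156,.038)[:2];d=R.T@(tip-hg);print("hinge",hg,"tip",tip,np.linalg.norm(tip-hg),"q",np.arctan2(-d[0],-d[1]))
for n,z,m in(("side",.044,(-.038,.058)),("side",.04,(.042,0)),("side",.04,(-.01,-.052)),("side",.04,(-.01,.052))):
    print(m,px(n,[*(R@m+t),z]))
for n,c in(("top",(236,229.5)),):
    p=w(n,*c,.058)[:2];print("jar",p,"in station",R.T@(p-t))
p=w("top",232.5,156,.058)[:2];print("blue st",p,R.T@(p-t))
```

```text
-90.25583725037248 [ 0.5642217  -0.17121653] 
res mm [[-0.63532525  0.34500014]
 [-0.06473841  1.32777701]
 [-0.40688467 -1.15996082]
 [ 1.10694833 -0.51281633]]
hinge [ 0.6223908  -0.13347589] tip [ 0.62589124 -0.0303373 ] 0.1031979751100236 q 1.6002572286339778
(-0.038, 0.058) [304.28992017 172.56107734]
(0.042, 0) [333.46429415 166.12060909]
(-0.01, -0.052) [339.27181035 180.97903934]
(-0.01, 0.052) [310.82935382 169.35737563]
jar [0.4610623  0.16957372] in station [-0.34032622 -0.10468007]
blue st [0.62883852 0.17506438] [-0.34656599  0.06306996]
```

View pics/side0c.png

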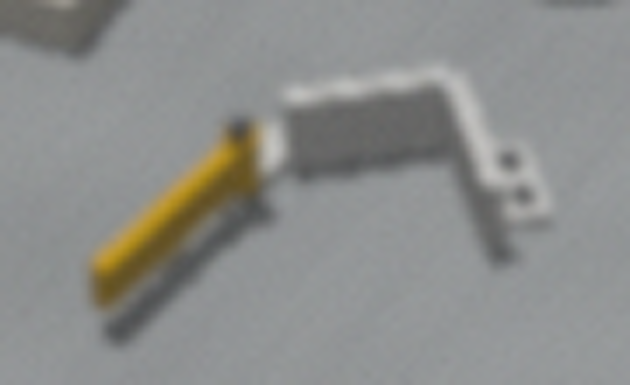

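Both views agree: station origin (0.564,-0.171), +x along world -y, gate at about 1.6 rad, red jar at (0.461,0.170). The plan is to use two fingertips, 44 mm apart, as a cradle behind the jar. I'll turn the tool so y points along world +x, then travel there high up.

```bash
python3 -m inch '[0,0,0,0,0,-0.4,0,0,0,0,0,-0.8,0,0,0,0,0,-0.8,0,0,0,0,0,-0.8,0,0,0,0,0,-0.8,0,0,0,0,0,-0.8,0,0,0,0,0,-0.8,0,0,0,0,0,-0.8,0,0,0,0,0,-0.8,0,0,0,0,0,-0.8,0,0,0,0,0,-0.8,0,0,0,0,0,-0.8,0,0,0,0,0,-0.8]' 44
python3 -m inch '[1,1,0,0,0,0,1,1,0,0,0,0,1,1,0,0,0,0,1,1,0,0,0,0]'
python3 -c "from rig import *;o=get_obs();print(o)"
```

```text
time: 1.88
position: [0.19, -0.5954, 0.2446]
tool_rot: [0.71, 0.704, 0.0, 0.0]
ft_force: [-0.0, 0.3, -0.2]
grip_width: 0.0441
grip_force: 0.0
time: 2.22
position: [0.2737, -0.5107, 0.2444]
tool_rot: [0.708, 0.706, 0.002, -0.001]
ft_force: [-0.3, 1.0, -0.8]
grip_width: 0.0442
grip_force: 0.0
{'time': 2.2167, 'q': array([-1.2728008 ,  0.46758261,  1.5470966 ,  0.00276398,  1.13119037,
       -1.27093917]), 'joint_velocities': array([-0.06014715,  0.02103823, -0.05560518, -0.06601644, -0.02670253,
       -0.0568871 ]), 'joint_torque': array([ 7.62299336e-01, -4.08710396e+01, -1.71429223e+01,  1.47060743e-01,
        1.28102652e-02,  2.22096406e-01]), 'position': array([ 0.27371683, -0.51070135,  0.24436788]), 'tool_rot': array([ 0.70817975,  0.70602784,  0.00210414, -0.0013063 ]), 'ft_force': array([-0.26982991,  1.00149532, -0.79963795]), 'moment': array([-0.01212668, -0.08563328, -0.00629081]), 'grip_force': 0.0, 'grip_width': 0.04419177476462113}
```

```bash
for i in 1 2; do :; done
python3 -m inch '[1,1,0,0,0,0,1,1,0,0,0,0,1,1,0,0,0,0]' >/dev/null
python3 -m inch '[1,1,0,0,0,0,1,1,0,0,0,0,1,1,0,0,0,0]' >/dev/null
python3 -m inch '[1,0.33,0,0,0,0,1,0.33,0,0,0,0,1,0.33,0,0,0,0]'
python3 -m inch '[1,0,0,0,0,0,1,0,0,0,0,0,1,0,0,0,0,0]' >/dev/null
python3 -m inch '[1,0,0,0,0,0,1,0,0,0,0,0,1,0,0,0,0,0]' >/dev/null
python3 -m inch '[1,0,0,0,0,0,1,0,0,0,0,0,1,0,0,0,0,0]'
python3 -m inch '[1,0,0,0,0,0,1,0,0,0,0,0,1,0,0,0,0,0]' >/dev/null
python3 -m inch '[1,0,0,0,0,0,1,0,0,0,0,0,1,0,0,0,0,0]' >/dev/null
python3 -m inch '[1,0,0,0,0,0,1,0,0,0,0,0,1,0,0,0,0,0,1,0,0,0,0,0,1,0,0,0,0,0]'
```

```text
time: 2.97
position: [0.4588, -0.2701, 0.2443]
tool_rot: [0.708, 0.707, 0.001, -0.002]
ft_force: [-0.7, -0.2, 0.1]
grip_width: 0.0442
grip_force: 0.0
time: 3.72
position: [0.4582, -0.0326, 0.2446]
tool_rot: [0.708, 0.706, 0.0, -0.002]
ft_force: [-0.2, 0.2, -0.3]
grip_width: 0.044
grip_force: 0.0
time: 4.63
position: [0.4612, 0.2019, 0.2444]
tool_rot: [0.709, 0.705, -0.0, 0.0]
ft_force: [0.1, 0.2, -0.9]
grip_width: 0.0439
grip_force: 0.0
```

```bash
python3 -m inch '[0.44,0,0,0,0,0,0.44,0,0.5,0,0,0,0.44,0,1,0,0,0,0.44,0,1,0,0,0]' 
python3 -m inch '[0,0,1,0,0,0,0,0,1,0,0,0,0,0,1,0,0,0]' 
python3 -m inch '[0,0,0.3,0,0,0,0,0,0.65,0,0,0,0,0,0.65,0,0,0,0,0,0.65,0,0,0]'
python3 - <<'E'
from h import *
for n in("top","side"):
    im=camera(n); print(px(n,[.461,.17,.058]))
    cv2.imwrite(f"pics/{n}1.png",cv2.resize(im[190:290,140:300] if n=="top" else im[190:340,160:360],None,fx=4,fy=4)[:,:,::-1])
E
```

```text
time: 4.97
position: [0.4567, 0.2352, 0.1581]
tool_rot: [0.71, 0.705, -0.007, -0.004]
ft_force: [-1.8, -0.8, -1.1]
grip_width: 0.0439
grip_force: 0.0
time: 5.22
position: [0.4574, 0.2354, 0.079]
tool_rot: [0.71, 0.704, -0.006, -0.003]
ft_force: [-2.2, -0.9, -0.2]
grip_width: 0.0442
grip_force: 0.0
time: 5.55
position: [0.4616, 0.2376, 0.0342]
tool_rot: [0.709, 0.705, -0.0, 0.0]
ft_force: [0.8, -0.6, 0.6]
grip_width: 0.0437
grip_force: 0.0
[235.81244678 229.5327974 ]
[291.24286831 255.4587411 ]
```

View pics/side1.png

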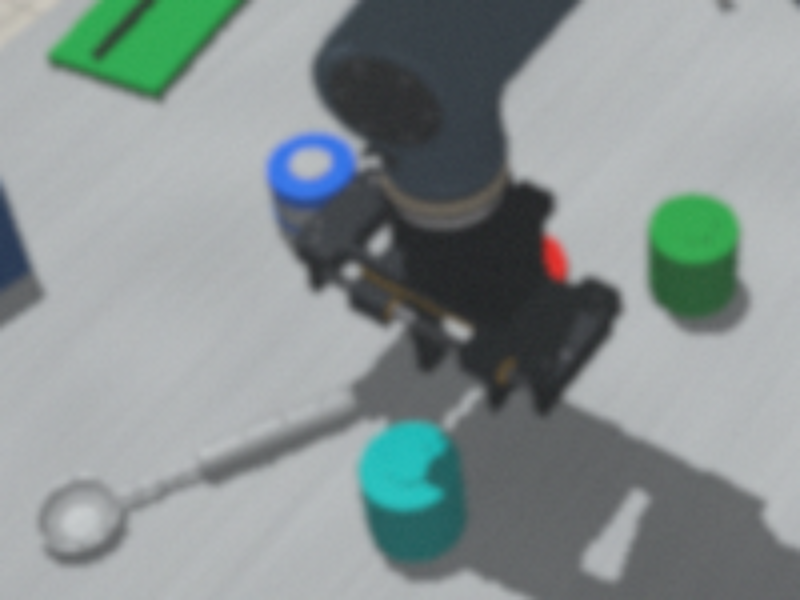

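The fingers are down behind the red jar (its lid shows at crop (555,258)), clear of the spoon and the turquoise jar. Starting to push.

```bash
python3 -m inch '[-0.15,0,0,0,0,0,-0.3,0,0,0,0,0,-0.4,0,0,0,0,0,-0.47,0,0,0,0,0,-0.54,0,0,0,0,0,-0.63,0,0,0,0,0,-0.72,0,0,0,0,0,-0.81,0,0,0,0,0,-0.9,0,0,0,0,0,-1,0,0,0,0,0]'
python3 -m inch '[-0.1,0.06,0,0,0,0,-0.2,0.12,0,0,0,0,-0.3,0.18,0,0,0,0,-0.4,0.25,0,0,0,0,-0.5,0.31,0,0,0,0,-0.6,0.38,0,0,0,0,-0.7,0.44,0,0,0,0,-0.8,0.51,0,0,0,0,-0.9,0.58,0,0,0,0,-1,0.65,0,0,0,0,-1,0.65,0,0,0,0]'
python3 - <<'E'
from h import *
im=camera("top");cv2.imwrite("pics/top2.png",cv2.resize(im[100:300,120:440],None,fx=2,fy=2)[:,:,::-1])
camera("side")
for n in("top","side"):print([(round(d["conf"],2),d["bbox"],np.round(im[np.nonzero(d["region"])].mean(0)) if n=="top" else 0) for d in cut_out(n,"jar_red")])
E
```

```text
time: 6.48
position: [0.4612, 0.1587, 0.0333]
tool_rot: [0.709, 0.705, 0.001, 0.0]
ft_force: [0.6, 6.7, 4.9]
grip_width: 0.0439
grip_force: 3.9
time: 7.4
position: [0.5101, 0.0773, 0.0327]
tool_rot: [0.71, 0.704, -0.001, -0.002]
ft_force: [-2.4, 1.8, 2.7]
grip_width: 0.0442
grip_force: 1.5
[(0.58, [293.7, 199.2, 303.1, 221.8], array([168.,  62.,  60.])), (0.51, [155.8, 226.8, 178.8, 238.0], array([ 57., 130., 127.])), (0.18, [457.5, 144.4, 499.0, 176.0], array([128., 136., 132.]))]
[(0.97, [251.1, 296.5, 275.6, 327.2], 0), (0.69, [321.1, 238.8, 345.7, 268.8], 0), (0.53, [291.6, 219.5, 303.0, 242.7], 0)]
```

View pics/top2.png

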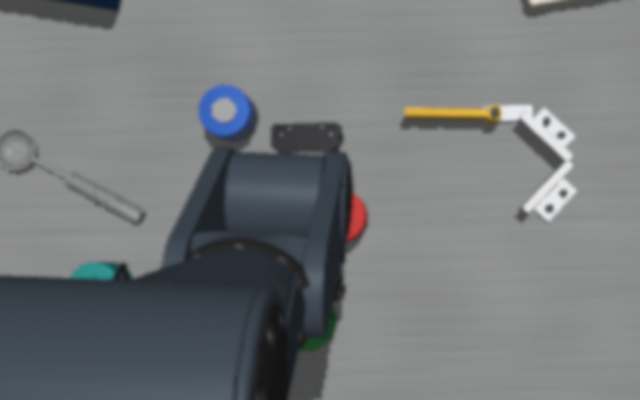

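The red jar shows ahead of the gripper, edge at crop (366,217), still cradled. Continuing diagonally and then down the lane.

```bash
python3 -m inch '[-0.1,0.07,0,0,0,0,-0.2,0.14,0,0,0,0,-0.3,0.21,0,0,0,0,-0.4,0.28,0,0,0,0,-0.5,0.35,0,0,0,0,-0.6,0.42,0,0,0,0,-0.7,0.48,0,0,0,0,-0.8,0.55,0,0,0,0,-0.9,0.61,0,0,0,0,-1,0.67,0,0,0,0,-1,0.67,0,0,0,0]'
python3 -m inch '[-0.1,0,0,0,0,0,-0.2,0,0,0,0,0,-0.3,0,0,0,0,0,-0.4,0,0,0,0,0,-0.5,0,0,0,0,0,-0.6,0,0,0,0,0,-0.7,0,0,0,0,0,-0.8,0,0,0,0,0,-0.9,0,0,0,0,0,-1,0,0,0,0,0,-1,0,0,0,0,0]'
python3 - <<'E'
from h import *
im=camera("top");cv2.imwrite("pics/top3.png",cv2.resize(im[130:230,290:430],None,fx=5,fy=5)[:,:,::-1])
print([(round(d["conf"],2),d["bbox"]) for d in cut_out("top","jar_red")])
E
```

```text
time: 8.52
position: [0.566, -0.0033, 0.0324]
tool_rot: [0.709, 0.705, 0.0, 0.0]
ft_force: [-2.4, 0.2, 0.4]
grip_width: 0.0443
grip_force: 0.5
time: 9.43
position: [0.5649, -0.0845, 0.0325]
tool_rot: [0.709, 0.705, -0.0, 0.001]
ft_force: [-0.7, -0.2, 0.1]
grip_width: 0.0441
grip_force: 0.3
[]
```

View pics/top3.png

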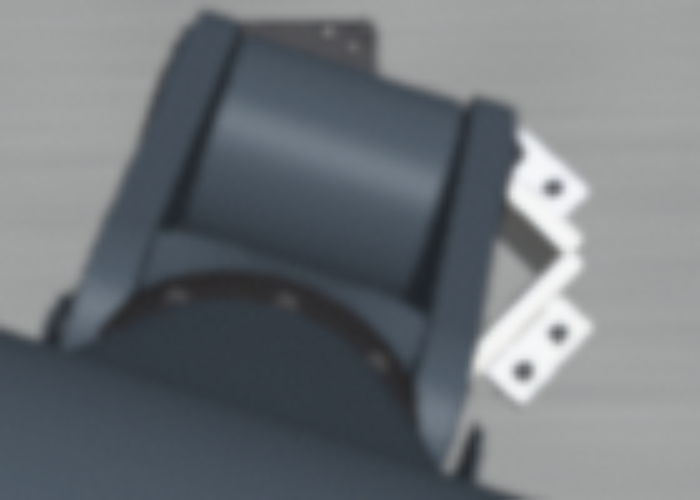

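The arm hides the jar in this view, with only the vee tip visible at crop (570,240). I'll go on slowly, using force to detect the stop.

```bash
python3 -m inch '[-0.08,0,0,0,0,0,-0.16,0,0,0,0,0,-0.24,0,0,0,0,0,-0.32,0,0,0,0,0,-0.4,0,0,0,0,0,-0.46,0,0,0,0,0,-0.52,0,0,0,0,0,-0.57,0,0,0,0,0,-0.61,0,0,0,0,0,-0.64,0,0,0,0,0]'
python3 -m inch '[-0.02,0,0,0,0,0,-0.04,0,0,0,0,0]'
python3 -m inch '[-0.02,0,0,0,0,0,-0.03,0,0,0,0,0]'
python3 - <<'E'
from h import *
camera("side");
print([(round(d["conf"],2),d["bbox"]) for d in cut_out("side","jar_red")])
E
```

```text
time: 10.37
position: [0.5642, -0.1331, 0.0326]
tool_rot: [0.709, 0.705, 0.0, -0.001]
ft_force: [-0.3, 6.3, 1.9]
grip_width: 0.0442
grip_force: 2.9
time: 10.53
position: [0.5642, -0.1362, 0.0326]
tool_rot: [0.709, 0.705, 0.0, -0.0]
ft_force: [-0.2, 4.7, 2.4]
grip_width: 0.0441
grip_force: 2.9
time: 10.7
position: [0.5642, -0.1386, 0.0325]
tool_rot: [0.709, 0.705, 0.0, -0.0]
ft_force: [0.7, 4.8, 2.0]
grip_width: 0.0441
grip_force: 2.9
[(0.86, [251.4, 297.8, 277.5, 327.9]), (0.71, [324.8, 239.7, 347.8, 269.6]), (0.55, [316.6, 166.8, 335.5, 189.8])]
```

```bash
for k in a; do python3 -m inch '[-0.02,0,0,0,0,0,-0.03,0,0,0,0,0]'|sed -n '2p;4p'
python3 -m inch '[-0.01,0,0,0,0,0,-0.02,0,0,0,0,0]'|sed -n '2p;4p'
python3 -m inch '[-0.01,0,0,0,0,0,-0.02,0,0,0,0,0]'|sed -n '2p;4p'
done
```

```text
position: [0.5642, -0.1407, 0.0326]
ft_force: [1.3, 8.7, 3.0]
position: [0.5643, -0.1411, 0.0326]
ft_force: [2.4, 12.9, 3.3]
position: [0.5645, -0.1414, 0.0327]
ft_force: [2.7, 16.4, 3.3]
```

Force rises at the predicted home position. One more firm nudge, then I'll back off, lift and look.

```bash
python3 -m inch '[-0.02,0,0,0,0,0,-0.03,0,0,0,0,0,-0.03,0,0,0,0,0,-0.03,0,0,0,0,0]'|sed -n '1,4p'
python3 -m inch '[0.1,0,0,0,0,0,0.3,0,0,0,0,0,0.7,0,0,0,0,0,1,0,0,0,0,0,1,0,-0.5,0,0,0,1,0,-1,0,0,0,1,0,-1,0,0,0]'|sed -n '1,4p'
python3 -m inch '[1,-1,-0.8,0,0,0,1,-1,-0.8,0,0,0,1,-1,-0.8,0,0,0,1,-1,-0.8,0,0,0]'|sed -n '1,4p'
python3 - <<'E'
from h import *
im=camera("top");cv2.imwrite("pics/top4.png",cv2.resize(im[140:220,310:420],None,fx=7,fy=7,interpolation=cv2.INTER_CUBIC)[:,:,::-1])
s=camera("side");cv2.imwrite("pics/side4.png",cv2.resize(s[155:210,270:360],None,fx=7,fy=7,interpolation=cv2.INTER_CUBIC)[:,:,::-1])
for n,i,b in(("top",im,(140,220,310,420)),("side",s,(155,200,305,360))):
    H,S,V=cv2.split(cv2.cvtColor(i,cv2.COLOR_RGB2HSV));m=(((H<8)|(H>172))&(S>120)&(V>60))[b[0]:b[1],b[2]:b[3]]
    ys,xs=np.nonzero(m);print(n,xs.min()+b[2],xs.max()+b[2],ys.min()+b[0],ys.max()+b[0],len(xs),px(n,[.5642,-.1712,.058]))
E
```

```text
time: 11.63
position: [0.5646, -0.1418, 0.0327]
tool_rot: [0.71, 0.704, 0.002, -0.003]
ft_force: [4.8, 20.9, 4.7]
time: 12.22
position: [0.5698, -0.0687, 0.1184]
tool_rot: [0.708, 0.706, 0.003, 0.007]
ft_force: [0.9, -1.3, 0.3]
time: 12.55
position: [0.4812, 0.0159, 0.1787]
tool_rot: [0.708, 0.706, -0.001, -0.0]
ft_force: [-0.4, -0.0, -0.3]
top 371 398 167 194 405 [385.42386554 179.68485166]
side 317 321 168 172 18 [326.60443394 168.87579327]
```

View pics/top4.png

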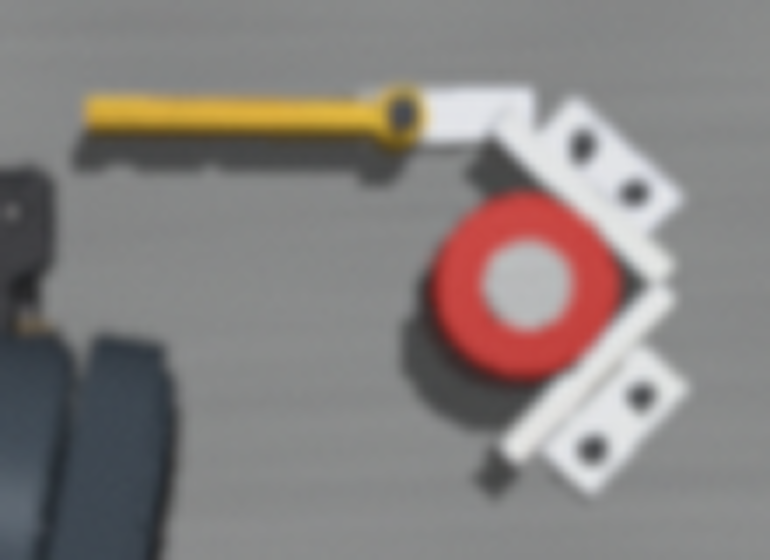

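The jar sits home, lid centre at crop (527,286), which is within about 2 mm of prediction. The push force was shared by both faces. Next I'll work out the gate arc for closed fingers.

```bash
cat > g.py <<'E'
from h import *
from scipy.spatial.transform import Rotation as Ro
th=np.radians(-90.256);R=np.array([[np.cos(th),-np.sin(th)],[np.sin(th),np.cos(th)]]);t=np.array([.5642,-.1712])
def c(q,gap=0,r=.075):
    n=np.array([np.cos(q),-np.sin(q)]);a=np.array([-np.sin(q),-np.cos(q)])
    return R@(np.array([-.038,.058])+r*a-(.005+gap+.0095*abs(n[0])+.015*abs(n[1]))*n)+t
o=get_obs();p=o["position"];A=Ro.from_quat(o["tool_rot"]).as_matrix()
def sh(P):return np.round(A.T@(np.array(P)-p)/.08,3)
if __name__=="__main__":
    print(p,"above start",c(1.6,.02),sh([*c(1.6,.02),.04]))
    b=np.array([*c(1.6,.02),.04]);l=b
    for q in np.arange(1.6,-.05,-.1):
        x=np.array([*c(q),.04]);print(round(q,2),np.round(x,4),"from start",np.round(A.T@(x-b)/.08,2))
E
python3 g.py
```

```text
[0.4853976  0.01351043 0.17785394] above start [ 0.66514228 -0.05985778] [-0.907  2.243  1.733]
1.6 [ 0.6452 -0.0592  0.04  ] from start [ 0.01 -0.25 -0.  ]
1.5 [ 0.638  -0.0573  0.04  ] from start [ 0.03 -0.34 -0.  ]
1.4 [ 0.6311 -0.056   0.04  ] from start [ 0.05 -0.43 -0.  ]
1.3 [ 0.6238 -0.0553  0.04  ] from start [ 0.06 -0.52 -0.  ]
1.2 [ 0.6164 -0.0554  0.04  ] from start [ 0.05 -0.61 -0.  ]
1.1 [ 0.6089 -0.0563  0.04  ] from start [ 0.04 -0.7  -0.  ]
1.0 [ 0.6013 -0.058   0.04  ] from start [ 0.02 -0.8  -0.  ]
0.9 [ 0.5938 -0.0605  0.04  ] from start [-0.01 -0.89 -0.  ]
0.8 [ 0.5865 -0.0639  0.04  ] from start [-0.05 -0.98 -0.  ]
0.7 [ 0.5794 -0.0682  0.04  ] from start [-0.11 -1.07 -0.  ]
0.6 [ 0.5728 -0.0733  0.04  ] from start [-0.17 -1.15 -0.  ]
0.5 [ 0.5666 -0.0792  0.04  ] from start [-0.25 -1.23 -0.  ]
0.4 [ 0.5611 -0.0859  0.04  ] from start [-0.33 -1.3  -0.  ]
0.3 [ 0.5564 -0.0933  0.04  ] from start [-0.42 -1.36 -0.  ]
0.2 [ 0.5524 -0.1013  0.04  ] from start [-0.52 -1.41 -0.  ]
0.1 [ 0.5494 -0.1098  0.04  ] from start [-0.63 -1.44 -0.  ]
-0.0 [ 0.5474 -0.1186  0.04  ] from start [-0.74 -1.47 -0.  ]
```

```bash
python3 -m inch '[-0.4,1,0,0,0,0,-0.4,1,0,0,0,0,-0.4,1,0,0,0,0]' 0 >/dev/null
python3 -m inch '[-0.5,1,0,0,0,0,-0.5,1,0,0,0,0,-0.5,1,0,0,0,0]' >/dev/null
python3 -m inch '[0,0.24,0,0,0,0,0,0.24,0.4,0,0,0,0,0.24,0.8,0,0,0,0,0.24,0.8,0,0,0,0,0.24,0.8,0,0,0]'
python3 g.py|head -1
```

```text
time: 13.57
position: [0.6631, -0.0606, 0.1098]
tool_rot: [0.709, 0.705, -0.001, -0.002]
ft_force: [-0.3, 0.5, 0.0]
grip_width: 0.0004
grip_force: 0.0
[ 0.66307628 -0.06059091  0.10977391] above start [ 0.66514228 -0.05985778] [0.009 0.03  0.872]
```

```bash
python3 -m inch '[0.01,0.03,0.4,0,0,0,0.01,0.03,0.87,0,0,0,0.01,0.03,0.87,0,0,0,0.01,0.03,0.87,0,0,0]' | sed -n '2p;4p'
python3 -m inch '[0,-0.15,0,0,0,0,0.01,-0.25,0,0,0,0,0.03,-0.34,0,0,0,0,0.05,-0.43,0,0,0,0,0.06,-0.52,0,0,0,0,0.05,-0.61,0,0,0,0,0.04,-0.7,0,0,0,0,0.02,-0.8,0,0,0,0,0.02,-0.8,0,0,0,0]' | sed -n '2p;4p'
python3 g.py|head -1
python3 - <<'E'
from h import *
im=camera("top");cv2.imwrite("pics/top5.png",cv2.resize(im[140:220,310:420],None,fx=7,fy=7,interpolation=cv2.INTER_CUBIC)[:,:,::-1])
E
```

```text
position: [0.6657, -0.059, 0.0423]
ft_force: [0.4, -1.0, -0.2]
position: [0.5999, -0.0567, 0.0427]
ft_force: [-0.8, 0.3, 0.3]
[ 0.59989596 -0.05665153  0.04270053] above start [ 0.66514228 -0.05985778] [-0.035  0.816  0.031]
```

View pics/top5.png

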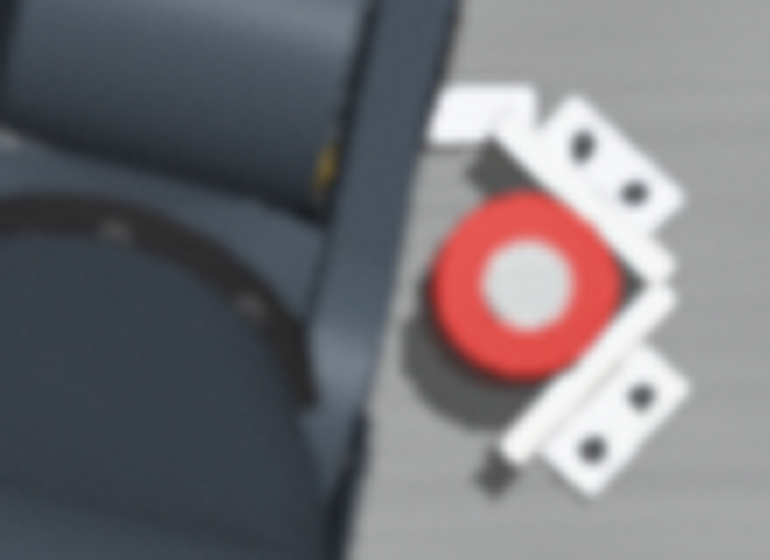

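A bit of yellow at crop (327,165) shows the gate swinging, and the jar is unmoved. Continuing round the arc.

```bash
python3 -m inch '[-0.03,-0.09,0,0,0,0,-0.07,-0.18,0,0,0,0,-0.13,-0.27,0,0,0,0,-0.19,-0.35,0,0,0,0,-0.27,-0.43,0,0,0,0,-0.35,-0.5,0,0,0,0,-0.44,-0.56,0,0,0,0,-0.54,-0.61,0,0,0,0,-0.65,-0.64,0,0,0,0,-0.7,-0.66,0,0,0,0]' | sed -n '1,4p'
python3 -m inch '[-0.03,0,0,0,0,0,-0.06,0,0,0,0,0]' | sed -n '2p;4p'
python3 -m inch '[-0.02,0,0,0,0,0,-0.02,0,0,0,0,0]' | sed -n '2p;4p'
python3 g.py|tail -1
```

```text
time: 15.53
position: [0.549, -0.114, 0.0429]
tool_rot: [0.709, 0.705, -0.0, -0.0]
ft_force: [0.6, 1.0, 0.4]
position: [0.5486, -0.1168, 0.0428]
ft_force: [0.9, 9.4, 2.7]
position: [0.5486, -0.1168, 0.0428]
ft_force: [0.8, 7.1, 2.1]
-0.0 [ 0.5474 -0.1186  0.04  ] from start [-0.74 -1.47  0.  ]
```

```bash
python3 -m inch '[-0.02,0,0,0,0,0,-0.03,0,0,0,0,0,-0.03,0,0,0,0,0]' | sed -n '2p;4p'
python3 -m inch '[-0.02,0,0,0,0,0,-0.02,0,0,0,0,0,-0.02,0,0,0,0,0,-0.02,0,0,0,0,0]' | sed -n '2p;4p'
python3 -m inch '[0.2,0,0,0,0,0,0.5,0,0,0,0,0,0.8,0,0,0,0,0,1,0,-0.5,0,0,0,1,0,-1,0,0,0,1,0,-1,0,0,0]' | sed -n '2p;4p'
python3 -m inch '[1,-1,-0.8,0,0,0,1,-1,-0.8,0,0,0,1,-1,-0.8,0,0,0,1,-1,-0.8,0,0,0]'|sed -n '1,4p'
python3 - <<'E'
from h import *
im=camera("top");cv2.imwrite("pics/top6.png",cv2.resize(im[140:220,310:420],None,fx=7,fy=7,interpolation=cv2.INTER_CUBIC)[:,:,::-1])
i=im[140:220,310:420];H,S,V=cv2.split(cv2.cvtColor(i,cv2.COLOR_RGB2HSV))
m=(H>15)&(H<35)&(S>120);ys,xs=np.nonzero(m)
f=cv2.fitLine(np.c_[xs,ys][ys>25].astype(np.float32),cv2.DIST_L2,0,.01,.01).ravel();print(f)
a,b=[w("top",310+f[2]+s*f[0],140+f[3]+s*f[1],.038) for s in(-15,15)];d=a-b;d=d if d[0]<0 else -d
print(a,b,"q",np.degrees(np.arctan2(d[1],-d[0])),"deg vs ~0.3")
m=((H<8)|(H>172))&(S>120);ys,xs=np.nonzero(m);print(xs.min(),xs.max(),ys.min(),ys.max(),len(xs))
E
```

```text
position: [0.5486, -0.117, 0.0429]
ft_force: [3.8, 13.0, 3.3]
position: [0.5485, -0.1172, 0.0428]
ft_force: [3.1, 19.0, 3.4]
position: [0.5537, -0.0425, 0.1285]
ft_force: [1.1, -0.3, 0.4]
time: 17.28
position: [0.4653, 0.0408, 0.1889]
tool_rot: [0.708, 0.706, -0.001, -0.001]
ft_force: [-0.4, 0.6, -0.4]
[2.4272399e-02 9.9970537e-01 5.7362694e+01 4.3461140e+01]
[ 0.59368854 -0.13235942  0.038     ] [ 0.5241698  -0.13163519  0.038     ] q 0.5968727157177636 deg vs ~0.3
62 88 27 54 401
```

View pics/top6.png

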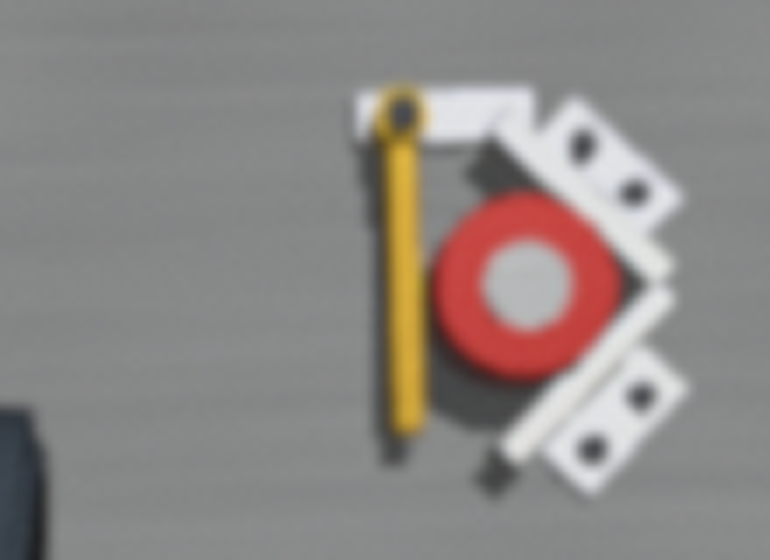

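The gate hangs straight down from the hinge, crop (403,115) to (408,430), within about 0.02 rad of shut. The jar is seated in the vee with a gap to the gate, and the arm is clear.

```bash
python3 -c "from rig import *;print(hand_in())"
```

```text
the job is handed in; nothing more can be done
None
```

The red jar is home in the vee, about 2 mm or less off by camera, and the gate is shut to about 0.02 rad. The arm is clear and the job is handed in; no verdict came back.

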